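Set the touch mixer's speed and hold the flask down on it

TASK

First set the mixer's speed: slide the grip along its track until it is level with the little pointer block beside the track. Then take the small round-bottomed flask from its cork ring, seat it upright in the mixer's sprung wire ring, press it down until the ring is at the bottom of its travel or nearly so, and finish while still holding it pressed down there. Leave everything else on the bench where it stands.

Things in the scene. Friction and masses are not known exactly. Their poses are not given: they have to be found in the camera images.
- mixer: Touch mixer, fixed: white housing 220 mm (x) by 180 mm (y). Low front deck (own -x side), top 50 mm above the bench, with the speed slider; raised rear block (own x -10 to +110 mm), top 70 mm above the bench, with the sprung ring. Origin: centre of the footprint, at bench height. Stands left or right of the robot, yaw within 0.35 rad; own z up.
- speed (a joint): Position of the speed slider along its track, m: 0 at the end on the mixer's own -y side, 0.100 at the end on its +y side. It stays where it is left; sliding friction about 1.5 N.
- speed_top (a point): Middle of the top face of the slider grip: upright black block 28 mm across the track (mixer's own x), 20 mm along it (own y), 40 mm tall, top 104.5 mm above the bench. It rides on an aluminium track 40 mm wide, 150 mm long, 14 mm high, running along the mixer's own y at own x = -62 mm.
- pointer: Speed pointer: small dark steel block with a white line over its top, 18 (x) by 12 (y) by 16 mm tall, fixed on the front deck beside the track, on its -x side (own x = -93 mm). Origin: centre of its underside; axes parallel to the mixer's. It lies towards the +y end from where the grip starts. The grip is set when its centre is level with the line, measured along the mixer's own y.
- cradle (a joint): How far the sprung ring is pressed down, m: 0 up, 0.014 at the bottom stop. The push needed is about 4 N to start and 14 N at the bottom; the flask's weight alone does not press it down.
- ring_center (a point): Centre of the sprung ring (moves down with it): level steel wire ring on three springs over the mixer's rear block, at own x = +50 mm, y = 0. Wire 8 mm thick, centre line 26 mm in radius, opening 44 mm wide. Unpressed this centre is 102 mm above the bench; the seated flask's ball centre is about 25 mm above it.
- flask: The small round-bottomed flask, loose, about 0.12 kg, amber glass, dark stopper fixed in it. Origin: lowest point of the ball; own z up the neck. Ball 64 mm across; straight neck 24 mm across from 62 to 108 mm above the origin, then a lip 28 mm wide to 112 mm and the stopper, 22 mm wide, to 128 mm. At the start it stands upright in its cork ring, origin 13 mm above the bench.
- flask_ball (a point): Centre of the small flask's ball, 32 mm above its lowest point.
- flask_neck (a point): Point on the axis of the small flask's neck, 90 mm above its lowest point; a good place to grip.
- stand: Cork ring that carries the small flask, fixed: 84 mm across, 24 mm high, opening 36 mm. Origin: centre of its underside, on the bench. It stands on the other side of the robot's midline from the mixer.
- big_flask: Bystander: a larger round-bottomed flask, ball 100 mm in diameter, 172 mm tall, on its own cork ring farther back on the bench. Origin: lowest point of the ball.
- beaker: Bystander: a small glass beaker, 54 mm across, 65 mm tall, near the robot's midline. Origin: centre of its underside.
- conical: Bystander: a small conical glass flask, 60 mm across the foot, 85 mm tall, near the robot's midline, close to the robot. Origin: centre of its underside.
- reagent: Bystander: a glass reagent bottle with a blue cap, 70 mm across, 160 mm tall, at the back. Origin: centre of its underside.
- tube_rack: Bystander: a grey rack of capped tubes, 90 by 200 mm, 108 mm tall, at the back. Origin: centre of its underside.
- tip_box: Bystander: a blue pipette-tip box with a clear lid, 120 by 85 mm, 80 mm tall, on the left. Origin: centre of its underside.
- timer: Bystander: a small white bench timer, 30 by 70 mm, 60 mm tall, on the right. Origin: centre of its underside.
There are look-alikes about, which are no part of the job. What is shaped like the flask but pink, purple or yellow is not meant.

How it is judged:
By the outcome, as a careful person would: the job done as asked, in the order asked, and still so for the second after the job is handed in, while the arm keeps its last pose, push and grip.
It also fails if it takes over 61 s, if anything falls off the work surface, if the arm or the gripper's body presses on something with over 40 N, if the wrist force passes 120 N, or if a joint passes its speed limit or range.

ROBOT

A 6-joint arm with a two-finger parallel gripper is mounted at the origin on the work surface. World frame = base frame: x ahead of the robot, y to its left, z up, the work surface at z = 0. Lengths are in m, angles in rad, forces in N, time in s.
With the tool pointing down it reaches from about 0.275 to 0.725 m from the base axis. Payload 5.6 kg.
Tool frame: the origin (TCP) lies midway between the tips of the shut fingers; the grasp point (between the pads) lies ctrl.pinch_z behind it (ctrl.pinch_z is the distance from the TCP to the grasp point, in m); z points along the fingers, y is the line along which they close (so a half turn about z gives the same grasp; the last joint's range is limited). The gripper opens to 85 mm and grips with 20 to 120 N. Pads are 22 mm wide; open, the fingers measure 114 mm over their backs; the gripper's body (76 mm by 85 mm) begins 54 mm behind the grasp point. The pads swing forward as they close: fully open they stand 13 mm farther back than shut.
Start: joints at [1.515, 0.255, 0.108, 0, -1.424, -0.285], TCP at [0.184, 0.518, 0.231] pointing down, gripper open.
Joint ranges: [-2.95, 2.95], [-1.21, 1.97], [-1.09, 1.5], [-2.87, 1.71], [-2.94, -0.07], [-3.05, 3.05]. Speed limits (rad/s): [2.57, 2.57, 3.14, 3.14, 3.14, 3.14].

INTERFACE

Orientations are given as a unit quaternion [x, y, z, w].
In Python, from cell import ctrl, hand, ik, optics gives the robot as it stands. Calls block until the motion is done:
- ctrl.move_to(position, orientation): joint-space move of the TCP to a pose.
- ctrl.line_to(position, v=0.15, rotation=None): straight line of the TCP; rotation=None keeps the orientation; v is the mean speed in m/s.
- ctrl.goto_joints(angles): joint-space move.
- hand.gripper_to(opening, squeeze=None): opening from 0.0 (shut) to 1.0 (fully open); squeeze is the grip in N (None keeps the last); returns when the fingers have stopped.
- ctrl.pause(seconds).
- ik(position, orientation): joint angles nearest the present ones, or None.
- ctrl.observe(): the state.
- optics.get_image(name): name is "scene" or "top" or "wrist"; returns a dict with "image" (420x560x3 uint8, red, green, blue), "z_map" (420x560 float32, m along the optical axis (not along the pixel's ray), 0 where there is no reading), "mtx" (3x3 intrinsics, pixels), "T" (4x4, takes a point from camera to world coordinates); the wrist camera has in their place "tool_from_camera" (4x4, takes a point from camera to tool coordinates, whose origin is the TCP and whose axes are the flange's). Camera axes: x right, y down, z forward; pixel columns grow to the right and rows downward; lengths in m; the calibration is good to about 2 mm. A picture is of the moment at which its call begins: read the wrist's pose just before it.
A pose or a line that the arm cannot do raises ctrl.IKError and nothing moves.
- ctrl.finish_job(): hands the job in; it is judged then, once.
The state is a dict: "time_s": time; "joint_positions": joint angles; "joint_vel": joint speeds; "joint_torque": joint torques, N m; "eef_pos": TCP position; "tool_rot": TCP orientation; "force": force on the tool from outside, world axes, zero at the start; "moment": the same for the moment, N m; "gripper_width": opening from 0.0 (shut) to 1.0 (fully open); "grip_force": force on a finger pad.
Only numpy, scipy, OpenCV 4.12 (cv2) and the standard library are available. Lean on these libraries where they do the work, as an engineer would, in place of code of your own. Each camera call takes 0.05 s, during which the arm holds its last target. There are 200 camera calls.

## Working session

There is one attempt and no reset: what is moved stays moved. The work goes in short steps, each a Python script; the robot and the scene stay as the last script left them, time stands still between calls to the robot, and variables do not carry over. Pictures are saved under pics/ and viewed, at most 10 in all, crops included, and the job is handed in when it is done.

```bash
ls; mkdir -p pics
python3 - <<'E'
from cell import ctrl, hand, ik, optics
import cv2, numpy as np
for n in ("top","scene"):
    d=optics.get_image(n); np.savez(f"pics/{n}0.npz",**d)
    cv2.imwrite(f"pics/{n}0.png",d["image"][:,:,::-1]); print(n,d["mtx"].tolist(),np.round(d["T"],3).tolist())
print(ctrl.observe(), ctrl.pinch_z)
E
```

```text
pics
top [[443.2664360848616, 0.0, 283.4930997585185], [0.0, 443.2664360848616, 210.87970087259046], [0.0, 0.0, 1.0]] [[0.02, -0.997, 0.072, 0.521], [-1.0, -0.019, 0.02, 0.001], [-0.019, -0.073, -0.997, 1.171], [0.0, 0.0, 0.0, 1.0]]
scene [[510.26033496619766, 0.0, 269.5159142497595], [0.0, 510.26033496619766, 209.2774626609094], [0.0, 0.0, 1.0]] [[0.401, 0.722, -0.563, 1.39], [0.916, -0.323, 0.238, -0.316], [-0.01, -0.611, -0.791, 1.189], [0.0, 0.0, 0.0, 1.0]]
{'time_s': 0.1, 'joint_positions': array([ 1.51461974e+00,  2.55698534e-01,  1.07134066e-01, -4.29951046e-04,
       -1.42391432e+00, -2.84608224e-01]), 'joint_vel': array([-0.0002243 , -0.00186057,  0.00428783,  0.00181931,  0.00017501,
       -0.00166381]), 'joint_torque': array([-3.74989235e-03, -3.87602913e+01,  2.38473880e+01,  5.37796274e+00,
       -3.79143341e-03,  5.01750961e-06]), 'eef_pos': array([0.18361809, 0.51796958, 0.23047946]), 'tool_rot': array([ 9.85512566e-01, -1.69600202e-01, -1.15375628e-04,  8.59983274e-04]), 'force': array([-0.24515925, -1.0119137 , -0.18706063]), 'moment': array([0.00524076, 0.00504486, 0.03096226]), 'grip_force': 0.0, 'gripper_width': 1.0002618990140006} 0.0187
```

View pics/top0.png

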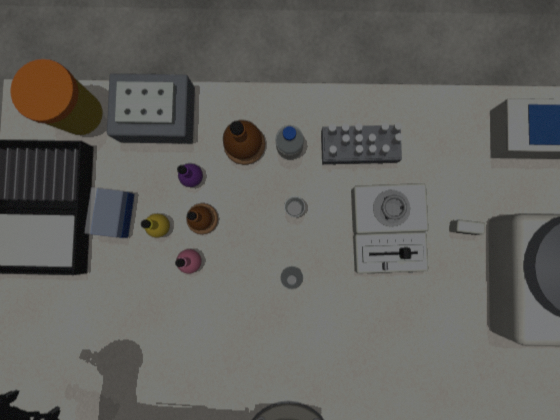

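View pics/scene0.png

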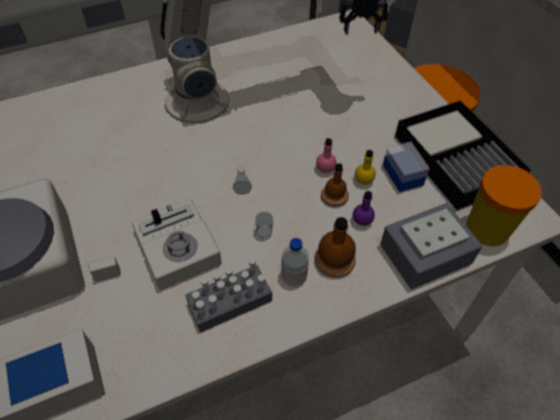

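The top view shows the mixer on the right: housing about (355–427, 185–272), ring (392,208), grip (405,253), pointer (385,266). Flask-like items are amber small (202,218), big amber (243,141), purple (190,175), yellow (157,225) and pink (189,261). The small amber one at (202,218), on a cork ring, fits the description. I'll confirm it in an enlarged crop.

```bash
cat > h.py <<'E'
import numpy as np, cv2
from scipy.spatial.transform import Rotation as R
def ray_plane(uv,d,z,T=None):
    T=d["T"] if T is None else T
    K=d["mtx"]; uv=np.atleast_2d(np.float64(uv))
    r=np.c_[(uv[:,0]-K[0,2])/K[0,0],(uv[:,1]-K[1,2])/K[1,1],np.ones(len(uv))]@T[:3,:3].T
    return T[:3,3]+r*((z-T[2,3])/r[:,2])[:,None]
def cloud(d,T=None):
    T=d["T"] if T is None else T
    v,u=np.mgrid[:420,:560]; z=d["z_map"]; K=d["mtx"]
    P=np.stack([(u-K[0,2])/K[0,0]*z,(v-K[1,2])/K[1,1]*z,z],-1)@T[:3,:3].T+T[:3,3]
    P[z==0]=np.nan; return P
def wristT(o,d):
    T=np.eye(4); T[:3,:3]=R.from_quat(o["tool_rot"]).as_matrix(); T[:3,3]=o["eef_pos"]; return T@d["tool_from_camera"]
E
python3 - <<'E'
from h import *
d=dict(np.load("pics/top0.npz"))
im=d["image"][:,:,::-1]
g=lambda a:np.clip(a.astype(float)*1.8,0,255).astype(np.uint8)
a=cv2.resize(g(im[170:280,345:437]),None,fx=4,fy=4,interpolation=2); b=cv2.resize(g(im[160:270,140:232]),None,fx=4,fy=4,interpolation=2)
cv2.imwrite("pics/crop0.png",np.hstack([a,b]))
P=cloud(d); print("depth valid",np.isfinite(P[...,0]).mean())
for n,(u,v) in dict(grip=(405,253),ptr=(385,266),deck=(370,268),block=(362,195),ring=(392,208),stop=(194,216),ball=(203,218)).items(): print(n,np.round(P[v,u],3))
# housing top block & deck
for n,lo,hi in(("block",.064,.076),("deck",.044,.056)):
    m=((P[...,2]>lo)&(P[...,2]<hi)).astype(np.uint8); m[:, :345]=0;m[:,437:]=0;m[:175]=0;m[282:]=0
    q=P[m>0][:,:2].astype(np.float32); print(n,len(q),cv2.minAreaRect(q))
h=cv2.cvtColor(d["image"],cv2.COLOR_RGB2HSV)
m=((h[...,0]<18)&(h[...,1]>150)&(h[...,2]>40)).astype(np.uint8)
m[:,:170]=0;m[:,232:]=0;m[:195]=0;m[245:]=0
mo=cv2.moments(m,True);c=[mo["m10"]/mo["m00"],mo["m01"]/mo["m00"]];print("amber",c,mo["m00"],ray_plane(c,d,.045))
E
```

```text
depth valid 0.9960926870748299
grip [ 0.503 -0.27   0.1  ]
ptr [ 0.469 -0.228  0.072]
deck [ 0.463 -0.195  0.052]
block [ 0.643 -0.171  0.073]
ring [ 0.613 -0.246  0.07 ]
stop [0.579 0.231 0.139]
ball [0.578 0.223 0.077]
block 3606 ((0.5671479105949402, -0.2453685849905014), (0.21328678727149963, 0.1806366890668869), 3.137439727783203)
deck 1808 ((0.5625771880149841, -0.24537773430347443), (0.21662361919879913, 0.17994974553585052), 3.0292301177978516)
amber [200.0, 218.0058309037901] 343.0 [[0.579923   0.23668015 0.045     ]]
```

View pics/crop0.png

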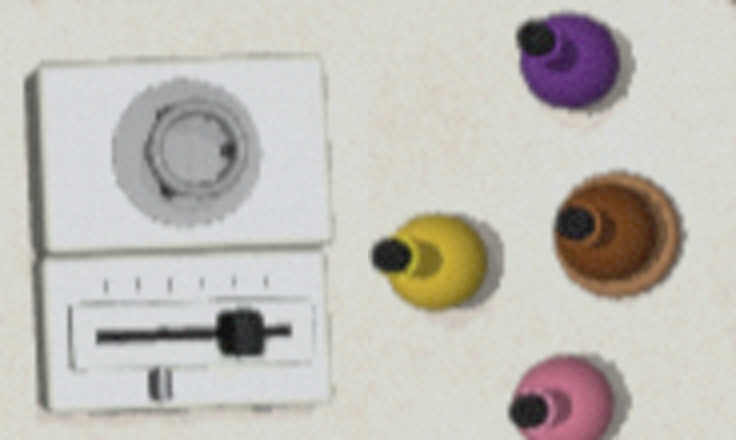

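The crop confirms it: the amber flask with a dark stopper on a cork ring (crop about (610,235)) is the target, and the others are purple, yellow and pink. On the mixer, the grip is right (-y) of the pointer line. Next is a close wrist look above the track.

Run:
```python
from cell import ctrl, hand, ik, optics
from h import *
y=.05; q=[np.cos(y/2),np.sin(y/2),0,0]
ctrl.move_to([.50,-.255,.26],q)
hand.gripper_to(0.6,30)
o=ctrl.observe(); d=optics.get_image("wrist"); T=wristT(o,d)
np.savez("pics/w1.npz",Tw=T,**d); cv2.imwrite("pics/w1.png",np.clip(d["image"][:,:,::-1]*1.5,0,255).astype(np.uint8))
print(o["time_s"],o["eef_pos"],np.round(T,3).tolist())
```

```text
3.4667 [ 0.50003888 -0.25493043  0.25999498] [[0.049, -0.945, -0.325, 0.585], [-0.999, -0.047, -0.016, -0.251], [-0.0, 0.325, -0.946, 0.402], [0.0, 0.0, 0.0, 1.0]]
```

View pics/w1.png

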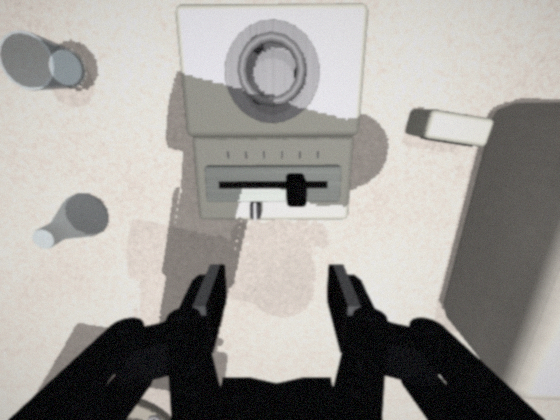

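The wrist view shows the grip at about (296,190), the pointer at (256,210) with its white line, the slot from (219,185) to (327,185), and the ring at (273,70). I'll measure them by masks.

Run:
```python
from h import *
d=dict(np.load("pics/w1.npz")); T=d["Tw"]; g=cv2.cvtColor(d["image"],cv2.COLOR_RGB2GRAY)
P=cloud(d,T)
print(g[180:190,225:345:12]); print("ptr rows"); print(g[200:221:2,244:270])
# slot
m=(g<30); m[:178]=0;m[192:]=0;m[:,:215]=0;m[:,332:]=0; m[:,284:310]=0
v,u=np.nonzero(m); w=ray_plane(np.c_[u,v],d,.0645,T)[:,:2].astype(np.float32)
l=cv2.fitLine(w,cv2.DIST_HUBER,0,.01,.01).ravel(); print("slot",l, "yaw",np.arctan2(-l[0],l[1])if l[1]>0 else np.arctan2(l[0],-l[1]),w[:,1].min(),w[:,1].max())
# grip top by depth
m=(P[...,2]>.095)&(P[...,2]<.112); m[:150]=0;m[230:]=0
v,u=np.nonzero(m); print("grip n",m.sum(),cv2.minAreaRect(P[m][:,:2].astype(np.float32)),P[m].mean(0),(u.min(),u.max(),v.min(),v.max()))
mg=(g<30)&(np.abs(np.indices(g.shape)[1]-296)<20)&(np.abs(np.indices(g.shape)[0]-190)<25)
print("rows",np.nonzero(mg.sum(1))[0][[0,-1]],[ (r,np.nonzero(mg[r])[0][[0,-1]].tolist()) for r in range(172,208,4) if mg[r].any()])
q=P[(P[...,2]>.062)&(P[...,2]<.078)&(np.indices(g.shape)[0]<145)][:,:2].astype(np.float32);print("block",cv2.minAreaRect(q))
# ring circle
m=(P[...,2]>.09)&(np.indices(g.shape)[0]<140)&(np.abs(np.indices(g.shape)[1]-273)<60); print("ring",m.sum(),cv2.minEnclosingCircle(P[m][:,:2].astype(np.float32)))
```

```text
[[ 77  81  81  82  84  65   9  81  81  94]
 [ 60  58  59  54  57  43   0  50  54 100]
 [ 37  29  27  26  19  23  16  21  25  96]
 [ 10   5   7   9  11  10   6  15  13  99]
 [ 14  15   5   9  13   6   7   6   1  98]
 [  9   3  18   6   4   9  18  11   7  97]
 [ 21  17  14  16  22  15   2  20  17  93]
 [ 24  32  41  52  50  24  13  40  38  94]
 [ 56  57  88  98 100  50   3  65  68  95]
 [ 80  77 132 134 135  81  10  81  87  92]]
ptr rows
[[148 146 146 149 147 147 143 141 140 138 137 137 140 137 138 138 142 139
  143 143 145 146 146 145 148 146]
 [148 147 147 147 145 133 107  81  69  85 100  98  85  67  63  66  85 100
  122 138 146 145 145 148 146 150]
 [156 153 155 152 148 130  91  57  67 107 131 127  95  57  39  38  56  88
  122 144 154 155 156 153 154 157]
 [154 156 153 152 149 125  89  59  73 111 133 129  96  65  51  46  61  89
  122 144 153 155 156 155 155 155]
 [154 155 150 153 148 123  86  62  75 109 133 130  99  65  55  49  62  93
  121 145 153 153 153 153 157 152]
 [153 153 152 154 148 126  92  62  73 106 134 131  99  68  52  51  59  88
  120 146 154 153 152 154 157 156]
 [156 
[... 508 characters left out ...]
6 146 144 143 142 143 144 141]]
slot [ 0.05412408 -0.9985342   0.50146437 -0.24278668] yaw 0.054150537 -0.30845296 -0.19268493
grip n 1711 ((0.5165424942970276, -0.3857138156890869), (0.2420414239168167, 0.08437583595514297), 89.69068145751953) [ 0.51411752 -0.43130113  0.10353671] (np.int64(287), np.int64(553), np.int64(150), np.int64(229))
rows [174 205] [(176, [287, 302]), (180, [287, 304]), (184, [277, 315]), (188, [287, 305]), (192, [287, 305]), (196, [288, 305]), (200, [288, 305]), (204, [289, 303])]
block ((0.6131719350814819, -0.2517002820968628), (0.12312301993370056, 0.5478740334510803), 1.3889390230178833)
ring 1924 ((0.6134395599365234, -0.24490182101726532), 0.03120819292962551)
```

Run:
```python
from h import *
d=dict(np.load("pics/w1.npz")); T=d["Tw"]; y=.054
p=ray_plane([[254.4,210]],d,.066,T)[0]; g=ray_plane([[296,197]],d,.1045,T)[0]; e=np.array([-np.sin(y),np.cos(y)])
P=cloud(d,T); print(p,g,P[197,296],P[210,250],"dy",(p-g)[:2]@e)
ctr=np.array([.6134,-.2449]); print("ptr own y vs ring",(p[:2]-ctr)@e,"grip",(g[:2]-ctr)@e)
dt=dict(np.load("pics/top0.npz")); a=ray_plane([[345+160/4-.4,170+385/4]],dt,.066)[0]; b=ray_plane([[345+242/4-.4,170+332/4]],dt,.1045)[0]; print("top",a,b,(a-b)[:2]@e)
```

```text
[ 0.4714145  -0.23144388  0.066     ] [ 0.49992579 -0.27418218  0.1045    ] [ 0.49971632 -0.27424044  0.10376643] [ 0.47052948 -0.22635235  0.06410641] dy 0.04421486868804793
ptr own y vs ring 0.021100000746100092 grip -0.02311486794194784
top [ 0.46851413 -0.2287791   0.066     ] [ 0.50276628 -0.26930815  0.1045    ] 0.04231869531490367
```

```bash
cat > look.py <<'E'
from cell import ctrl, optics
from h import *
def look_slider(name):
    y=.05; ctrl.move_to([.50,-.255,.26],[np.cos(y/2),np.sin(y/2),0,0]); ctrl.pause(.2)
    o=ctrl.observe(); d=optics.get_image("wrist"); T=wristT(o,d); np.savez(f"pics/{name}.npz",Tw=T,**d)
    cv2.imwrite(f"pics/{name}.png",cv2.resize(np.clip(d["image"][:,:,::-1]*1.5,0,255).astype(np.uint8)[130:240,180:370],None,fx=4,fy=4))
    g=cv2.cvtColor(d["image"],cv2.COLOR_RGB2GRAY)
    r=g[194:202].mean(0); c=np.nonzero(r[205:345]<30)[0]+205; print("grip cols",c)
    G=ray_plane([[(c[0]+c[-1])/2,197]],d,.1045,T)[0]; L=ray_plane([[254.4,210]],d,.066,T)[0]
    print("grip",G,"remaining",(L-G)[:2]@[-np.sin(.054),np.cos(.054)])
E
python3 - <<'E'
from cell import ctrl, hand, ik, optics
from h import *
y=.054; q=[np.cos(y/2),np.sin(y/2),0,0]; e=np.array([-np.sin(y),np.cos(y),0])
p=np.array([.502,-.274,.069])
ctrl.move_to(p+[0,0,.06],q); ctrl.line_to(p,.12)
hand.gripper_to(0,30); o=ctrl.observe(); print(o["gripper_width"],o["grip_force"],o["force"],o["eef_pos"])
ctrl.line_to(p+.0442*e,.05); ctrl.pause(.2); o=ctrl.observe(); print(o["force"],o["eef_pos"])
hand.gripper_to(.6); ctrl.line_to(p+.0442*e+[0,0,.1],.2)
from look import look_slider; look_slider("w2"); print(ctrl.observe()["time_s"])
E
```

```text
0.23238739783938225 32.57879912853241 [-0.08283615  0.19360248  5.10251775] [ 0.50268505 -0.27426502  0.07009584]
[-0.82712463  1.00647325  6.47648948] [ 0.50029585 -0.23007158  0.07007956]
grip cols [244 245 246 247 248 249 250 251 252 253 254 255 256 257 258 259 260 261]
grip [ 0.49712961 -0.23100418  0.1045    ] remaining 0.0014409908900957953
8.1417
```

View pics/w2.png

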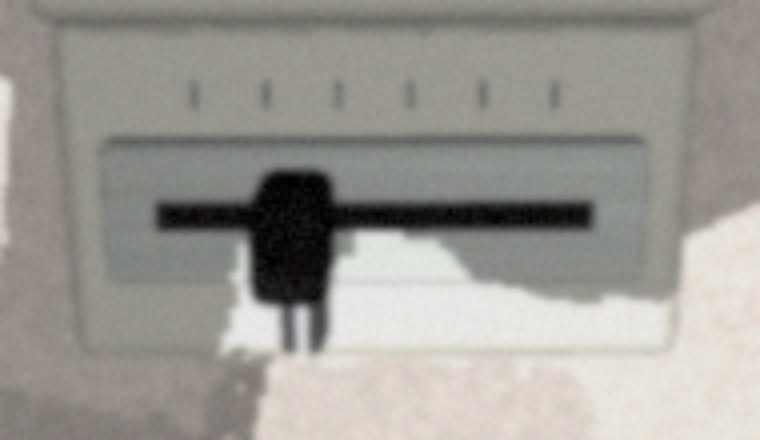

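The grip now sits about 1–1.5 mm right (-y) of the white line: grip centre at crop u≈292, line at u≈301. I'll recheck from squarely in front to remove parallax, then nudge it.

```bash
cat > look2.py <<'E'
from cell import ctrl, optics
from h import *
def look2(name):
    y=.054; ctrl.move_to([.497,-.234,.23],[np.cos(y/2),np.sin(y/2),0,0]); ctrl.pause(.3)
    o=ctrl.observe(); d=optics.get_image("wrist"); T=wristT(o,d); np.savez(f"pics/{name}.npz",Tw=T,**d)
    g=cv2.cvtColor(d["image"],cv2.COLOR_RGB2GRAY).astype(float)
    uv=lambda X:(lambda c:(d["mtx"]@(c/c[2]))[:2])(T[:3,:3].T@(np.array(X)-T[:3,3]))
    a=uv([.499,-.2305,.1045]); b=uv([.469,-.2315,.066]); print("expected",a,b)
    r=g[int(a[1])-2:int(a[1])+4].mean(0); u0=int(a[0]); 
    k=np.arange(u0-20,u0+20); w=np.clip(60-r[k],0,None); 
    half=30; c=np.nonzero(r[k]<half)[0]+k[0]; print("grip",c[0],c[-1])
    for dv in(-6,-2,2,6): print(int(b[1])+dv, int(b[0])-14, g[int(b[1])+dv,int(b[0])-14:int(b[0])+15].astype(int).tolist())
    im=np.clip(d["image"][:,:,::-1]*1.5,0,255).astype(np.uint8)
    cv2.imwrite(f"pics/{name}.png",cv2.resize(im[int(a[1])-50:int(a[1])+50,u0-70:u0+70],None,fx=5,fy=5))
    print((a[0]-0), "mm/px",1000*(.0-0)+1000*np.linalg.norm(ray_plane([[280,200]],d,.1,T)-ray_plane([[281,200]],d,.1,T)))
    return d,T
E
python3 -c "
from look2 import *
look2('w3')"
```

```text
expected [272.0761208  203.24012411] [272.08682073 219.8693894 ]
grip 263 280
213 258 [155, 151, 149, 131, 97, 56, 35, 27, 19, 15, 16, 4, 14, 16, 19, 20, 20, 5, 5, 11, 20, 34, 58, 91, 124, 147, 153, 152, 154]
217 258 [154, 157, 155, 155, 154, 153, 152, 145, 127, 87, 56, 61, 84, 117, 136, 130, 100, 69, 55, 57, 81, 120, 143, 153, 155, 154, 156, 155, 155]
221 258 [154, 154, 155, 153, 157, 155, 154, 147, 128, 89, 59, 60, 86, 121, 143, 133, 101, 70, 57, 61, 92, 125, 145, 153, 151, 154, 153, 156, 155]
225 258 [143, 147, 144, 145, 144, 143, 146, 138, 128, 96, 73, 65, 89, 118, 138, 133, 102, 73, 62, 76, 110, 132, 143, 143, 143, 143, 143, 143, 143]
272.07612080297156 mm/px 0.905627480011507
```

View pics/w3.png

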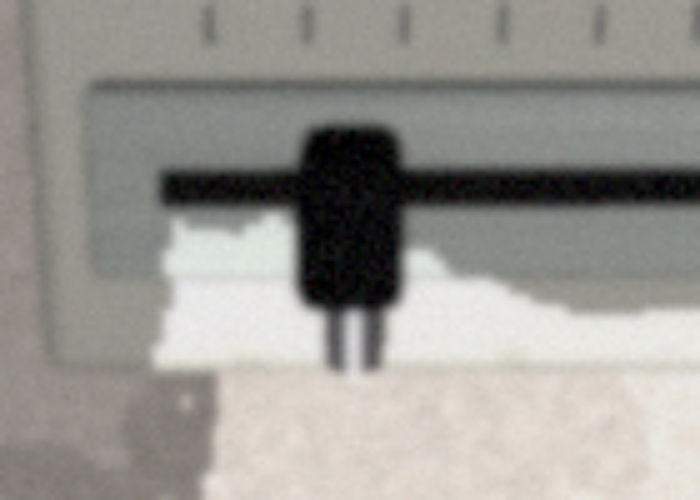

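Run:
```python
from h import *
for n,(gu,gv),(lu,lv) in(("w2",(252.6,197),(None,210)),("w3",(271.6,205),(272.2,220))):
    d=dict(np.load(f"pics/{n}.npz")); T=d["Tw"]; g=cv2.cvtColor(d["image"],cv2.COLOR_RGB2GRAY).astype(float)
    if n=="w2": print(g[196:202:2,238:268].astype(int)); print(g[209:214:2,244:266].astype(int)); lu=254.4
    print(d["mtx"][0],T[:3,3])
    for y in(.045,.054,.063):
        e=np.array([-np.sin(y),np.cos(y)]); G=ray_plane([[gu,gv]],d,.1045,T)[0];L=ray_plane([[lu,lv]],d,.066,T)[0]; print(n,y,G,L,(L-G)[:2]@e)
```

```text
[[101 118 136 124  86  41  18  12   4   5   2  13   5   8   7  12  12   3
    9   7  11   9  10  15  55  95 131 147 151 150]
 [129 142 143 127  87  49  21  20  12  10   6   8  16   6   6   8   8   9
    1  10   4   5  10  34  79 115 139 149 150 151]
 [124 136 137 123  87  45  16  25  20  11  15  14  18  14  10   7   2  18
   15  18  16   8  24  43  86 120 134 142 143 143]]
[[153 155 155 151 148 130  96  66  67  94 128 141 125  90  60  48  51  76
  114 145 153 156]
 [155 155 154 155 149 132 101  69  66  96 126 139 126  89  59  47  53  77
  116 143 152 157]
 [155 154 157 154 148 137 109  78  62  88 123 139 125  87  59  53  54  91
  123 144 152 154]]
[314.38852074   0.         276.21968891] [ 0.58475794 -0.25031797  0.40019428]
w2 0.045 [ 0.49713448 -0.23110196  0.1045    ] [ 0.47064376 -0.23099271  0.066     ] 0.0013008164237660591
w2 0.054 [ 0.49713448 -0.23110196  0.1045    ] [ 0.47064376 -0.23099271  0.066     ] 0.001538891427693125
w2 0.063 [ 0.49713448 -0.23110196  0.1045    ] [ 0.47064376 -0.23099271  0.066     ] 0.0017768417822559344
[314.38852074   0.         276.21968891] [ 0.58213413 -0.22971516  0.37307419]
w3 0.045 [ 0.49733064 -0.23015404  0.1045    ] [ 0.46886154 -0.23162464  0.066     ] -0.00018842468752866375
w3 0.054 [ 0.49733064 -0.23015404  0.1045    ] [ 0.46886154 -0.23162464  0.066     ] 6.813735603598847e-05
w3 0.063 [ 0.49733064 -0.23015404  0.1045    ] [ 0.46886154 -0.23162464  0.066     ] 0.00032469388051205544
```

Remaining error is under 0.5 mm (line u≈272.2, grip u≈271.6 with parallax allowed for), so the slider is set. Next, the flask.

Run:
```python
from cell import ctrl, hand, ik, optics
from h import *
y=np.pi/4; q=[np.cos(y/2),np.sin(y/2),0,0]
print(ik([.58,.237,.08],q))
ctrl.move_to([.575,.232,.28],q); hand.gripper_to(.6); ctrl.pause(.2)
o=ctrl.observe(); d=optics.get_image("wrist"); T=wristT(o,d)
np.savez("pics/w4.npz",Tw=T,**d); cv2.imwrite("pics/w4.png",np.clip(d["image"][:,:,::-1]*1.5,0,255).astype(np.uint8))
print(o["time_s"],o["joint_positions"],T[:3,3])
h=cv2.cvtColor(d["image"],cv2.COLOR_RGB2HSV)
m=((h[...,0]<15)&(h[...,1]>140)&(h[...,2]>30)).astype(np.uint8); m=cv2.morphologyEx(m,cv2.MORPH_OPEN,np.ones((3,3)))
n,l,s,c=cv2.connectedComponentsWithStats(m)
for i in range(1,n):
    if s[i,4]>150: print(s[i],c[i],ray_plane(c[i],d,.045,T))
P=cloud(d,T); k=(P[...,2]>.125)&(P[...,2]<.15)&(np.hypot(P[...,0]-.58,P[...,1]-.235)<.04); print("stopper",k.sum(),P[k].mean(0),cv2.minEnclosingCircle(P[k][:,:2].astype(np.float32)))
for zlo,zhi in((.045,.06),(.06,.07)):
    k=(P[...,2]>zlo)&(P[...,2]<zhi)&(np.hypot(P[...,0]-.58,P[...,1]-.235)<.045); print(k.sum(),cv2.minEnclosingCircle(P[k][:,:2].astype(np.float32)))
```

```text
[ 0.63690826  0.48501938  0.05594222  0.         -1.14171917  1.71928623]
10.9167 [ 6.34709952e-01  3.94000720e-01  4.26690109e-01  1.16829839e-05
 -1.60352287e+00  1.72101630e+00] [0.63559997 0.29106856 0.4222573 ]
[ 425   67  135   92 7061] [484.12476986 112.43676533] [[0.79738503 0.11685495 0.045     ]]
[ 250  145   53   48 1672] [275.80681818 167.53947368] [[0.58419854 0.24069038 0.045     ]]
stopper 476 [0.58278809 0.23860642 0.13861981] ((0.5819814801216125, 0.23736527562141418), 0.013267075642943382)
407 ((0.5823896527290344, 0.2378515601158142), 0.03156815469264984)
766 ((0.5818875432014465, 0.23757287859916687), 0.028104623779654503)
```

View pics/w4.png

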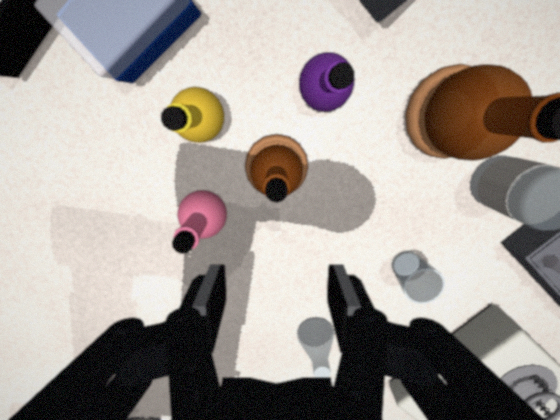

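The amber flask is at (276,165) with its stopper at (277,190), giving an axis of about (0.582, 0.238). The fingers close along the clear diagonal. Grasping now.

Run:
```python
from cell import ctrl, hand, ik, optics
from h import *
y=np.pi/4; q=[np.cos(y/2),np.sin(y/2),0,0]; p=np.array([.582,.238,.083])
ctrl.move_to(p+[0,0,.1],q); ctrl.line_to(p,.12); print(ctrl.observe()["force"])
hand.gripper_to(0,70); o=ctrl.observe(); print(o["gripper_width"],o["grip_force"],o["force"],o["eef_pos"])
ctrl.line_to(p+[0,0,.195],.15)
y=.05; q=[np.cos(y/2),np.sin(y/2),0,0]
ctrl.move_to([.6134,-.2449,.275],q); ctrl.pause(.3)
o=ctrl.observe(); print(o["time_s"],o["gripper_width"],o["force"],o["eef_pos"])
d=optics.get_image("wrist"); T=wristT(o,d); np.savez("pics/w5.npz",Tw=T,**d)
s=optics.get_image("scene"); np.savez("pics/s5.npz",**s)
f=lambda a:np.clip(a[:,:,::-1]*1.5,0,255).astype(np.uint8)
cv2.imwrite("pics/w5.png",np.hstack([cv2.resize(f(d["image"]),(400,300)),cv2.resize(f(s["image"])[60:300,60:380],(400,300))]))
P=cloud(d,T); h=cv2.cvtColor(d["image"],cv2.COLOR_RGB2HSV)
m=((h[...,0]<15)&(h[...,1]>140)&(h[...,2]>25)); v,u=np.nonzero(m); print("amber px",m.sum(),u.min(),u.max(),v.min(),v.max())
```

```text
[-0.77222574  0.57538831  0.0302346 ]
0.263858565747466 78.00523459911346 [-1.2278586   1.37858843  3.91753584] [0.58238259 0.23836058 0.08397322]
16.3083 0.2657126081890597 [ 0.00922332  0.33589373 -1.21965258] [ 0.6136205  -0.24431331  0.2750285 ]
amber px 7814 227 325 200 346
```

View pics/w5.png

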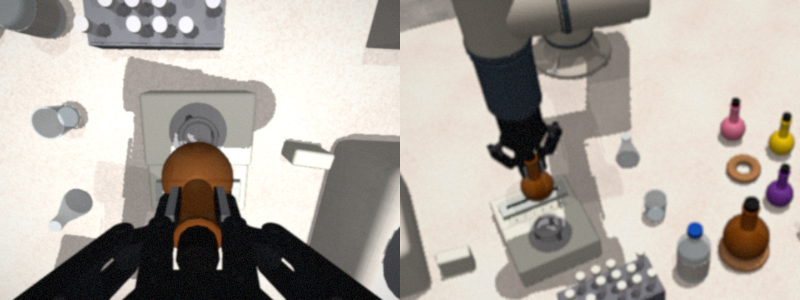

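The flask is held upright between the pads, its ball at wrist-view (196,173), with the ring just beyond at (198,127). The scene view shows the empty cork ring and the neighbours undisturbed. Now I'll measure the ball against the ring.

Run:
```python
from h import *
d=dict(np.load("pics/w5.npz")); T=d["Tw"]; P=cloud(d,T); h=cv2.cvtColor(d["image"],cv2.COLOR_RGB2HSV)
m=((h[...,0]<15)&(h[...,1]>140)&(h[...,2]>25))
# ball sphere centre: linear LSQ sphere fit on depth
k=m&(P[...,2]<.262)&(P[...,2]>.19); k=cv2.erode(k.astype(np.uint8),np.ones((5,5)))>0
X=P[k]; s=np.linalg.lstsq(np.c_[2*X,np.ones(len(X))],(X**2).sum(1),rcond=None)[0]; print("ball",s[:3],np.sqrt(s[3]+s[:3]@s[:3]),len(X))
v,u=np.nonzero(m); rows=range(206,246,6); pts=[]
for r in rows:
    c=np.nonzero(m[r])[0]; pts+=[(c[0],r),(c[-1],r)]
pts=np.array(pts,float); c=np.linalg.lstsq(np.c_[2*pts,np.ones(len(pts))],(pts**2).sum(1),rcond=None)[0]; print("circ",c[:2],ray_plane(c[:2],d,.236,T))
kr=(P[...,2]>.09)&(P[...,2]<.115)&(np.hypot(P[...,0]-.6134,P[...,1]+.2449)<.045); R_=P[kr]; print("ring",len(R_),R_.mean(0),cv2.minEnclosingCircle(R_[:,:2].astype(np.float32)))
Q=R_[:,:2]; 
print("xlim",np.percentile(Q[:,0],[1,99]),"ylim",np.percentile(Q[:,1],[1,99]))
for n in("top0","s5","w1"):
    t=dict(np.load(f"pics/{n}.npz")); A=cloud(t,t.get("Tw")); kk=(A[...,2]>.096)&(A[...,2]<.112)&(np.hypot(A[...,0]-.6134,A[...,1]+.2449)<.045); print(n,kk.sum(),cv2.minEnclosingCircle(A[kk][:,:2].astype(np.float32)) if kk.any() else "")
```

```text
ball [ 0.61288358 -0.24403139  0.23684624] 0.03074255668329435 829
circ [275.85559719 247.75489406] [[ 0.61275128 -0.24388844  0.236     ]]
ring 824 [ 0.62574248 -0.24454679  0.10446568] ((0.6144695281982422, -0.24537810683250427), 0.030682802200317383)
xlim [0.60221146 0.64253965] ylim [-0.27359339 -0.21611655]
top0 224 ((0.6139408946037292, -0.24279391765594482), 0.029868096113204956)
s5 185 ((0.6135299205780029, -0.24574895203113556), 0.030984578654170036)
w1 1878 ((0.6137434244155884, -0.24425531923770905), 0.030627263709902763)
```

Run:
```python
from cell import ctrl, hand
import numpy as np
x,y=.6141,-.2450
ctrl.line_to([x,y,.185],.1)
z=.172
ctrl.line_to([x,y,z],.05)
while z>.146:
    ctrl.pause(.15); o=ctrl.observe(); f=o["force"]; print(round(z,4),np.round(o["eef_pos"],4),np.round(f,1),round(o["gripper_width"],3))
    if f[2]>17 or np.hypot(f[0],f[1])>10: break
    z-=.0015; ctrl.line_to([x,y,z],.03)
print(o["time_s"])
```

```text
0.172 [ 0.6142 -0.2451  0.1723] [ 0.3 -0.  -0.8] 0.268
0.1705 [ 0.6141 -0.245   0.1706] [ 0.4 -0.3 -1.4] 0.265
0.169 [ 0.6141 -0.245   0.169 ] [-0.2  0.3 -1.2] 0.269
0.1675 [ 0.6141 -0.245   0.1675] [-0.3  0.4 -1.7] 0.264
0.166 [ 0.6144 -0.2451  0.1665] [0.  0.5 1.6] 0.272
0.1645 [ 0.6144 -0.2451  0.1648] [0.6 0.7 3.8] 0.266
0.163 [ 0.6143 -0.2451  0.1633] [0.4 0.8 4.4] 0.266
0.1615 [ 0.6143 -0.2451  0.1619] [1.  0.5 4.8] 0.264
0.16 [ 0.6144 -0.2451  0.1606] [1.4 2.  6.7] 0.268
0.1585 [ 0.6144 -0.2451  0.1594] [0.4 0.7 6.1] 0.261
0.157 [ 0.6144 -0.2451  0.1581] [-0.   1.1  7.9] 0.266
0.1555 [ 0.6145 -0.2451  0.1568] [1.  1.7 8.3] 0.267
0.154 [ 0.6145 -0.2451  0.1555] [-0.7  2.3  9.8] 0.269
0.1525 [ 0.6145 -0.2451  0.1543] [-0.4  2.1 10.4] 0.268
0.151 [ 0.6145 -0.2451  0.153 ] [-0.5  2.9 12.2] 0.265
0.1495 [ 0.6146 -0.2451  0.1522] [-1.3  4.  15.1] 0.269
0.148 [ 0.6147 -0.2452  0.1521] [-3.3  5.3 19.3] 0.267
24.4167
```

The force rise and the stalled TCP at 0.152 show the bottom stop. One check of seating, ring height and surroundings before handing in.

Run:
```python
from cell import ctrl, optics
from h import *
o=ctrl.observe(); d=optics.get_image("wrist"); T=wristT(o,d); s=optics.get_image("scene"); t=optics.get_image("top")
f=lambda a:np.clip(a[:,:,::-1]*1.5,0,255).astype(np.uint8)
cv2.imwrite("pics/end.png",np.hstack([cv2.resize(f(d["image"]),(400,300)),cv2.resize(f(s["image"])[120:300,90:330],(400,300))]))
print(o["force"],o["grip_force"],o["gripper_width"])
P=cloud(d,T); h=cv2.cvtColor(d["image"],cv2.COLOR_RGB2HSV)
k=((h[...,0]<15)&(h[...,1]>140)&(h[...,2]>25)&(P[...,2]<.14)&(P[...,2]>.09)); k=cv2.erode(k.astype(np.uint8),np.ones((5,5)))>0
X=P[k]; q=np.linalg.lstsq(np.c_[2*X,np.ones(len(X))],(X**2).sum(1),rcond=None)[0]; print("ball",q[:3],"expect .113")
r=np.hypot(P[...,0]-.6137,P[...,1]+.245); kk=(r>.024)&(r<.03)&(P[...,2]>.08)&(P[...,2]<.11)&~k; print("ring z",kk.sum(),np.percentile(P[kk][:,2],[10,50,90]))
```

```text
[-3.34342748  5.28403027 19.28061746] 79.32137422263622 0.2668639768763922
ball [ 0.61364603 -0.24489611  0.11380377] expect .113
ring z 350 [0.08776299 0.08987316 0.09138586]
```

View pics/end.png

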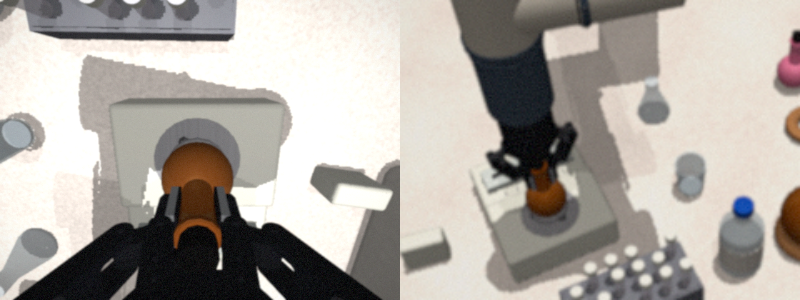

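The flask is upright in the ring (ball at wrist-view (197,172)) and pressed to the stop, with the ball at z = 0.114 against 0.113 expected. The bystanders stand as before, so I'm handing in.

```bash
python3 -c "
from cell import ctrl
print(ctrl.finish_job(), ctrl.observe()['time_s'])"
```

```text
the job is handed in; nothing more can be done
the job is handed in; nothing more can be done
```

The job is handed in: the speed grip is level with the pointer to within about 0.5 mm, and the amber flask is upright in the sprung ring, held down at its bottom stop with about 19 N.

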